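# Put the travel mirror away in the drop-front trinket box

### The job

Put the folded travel mirror away: pull the front of the wooden trinket box all the way down until it lies flat, slide the mirror in glass side up until it is completely inside, then push the front back up until it is fully shut. Leave the bottle, the soap dish and the tumbler where they stand.

Things in the scene. Friction and masses are not known exactly. Their poses are not given: they have to be found in the camera images.
- box: Wooden trinket box, fixed, 150 mm wide (y), 168 mm deep, 104 mm high. Origin on the dresser top straight below the hinge line of its drop-front, midway across; x points from the front into the box, z up. Side and back walls 10 mm thick. Its clear fixed top plate, 98 to 103 mm above the dresser, begins at x = 34 mm, so a 28 mm slot along the front edge is open upward
- inside (a point): Centre of the box's inside floor, 35 mm above the dresser; axes as the box. The inside is 150 mm deep (box x = 8 to 158 mm), 130 mm wide (y -65 to +65 mm) and 63 mm high under the clear top; open to the front when the drop-front is down
- door (a joint): Angle of the drop-front: 0 = shut (upright), 1.571 = fully down (level, at its stop), top swinging towards box -x. Starts at 0 to 0.3. A friction hinge keeps it where it is left; about 2 N at the handle moves it. Panel 150 mm wide, 12 mm thick (centred on the hinge line), free edge 72 mm from the hinge line. Down, its upper face is 36 mm above the dresser; shut, its inner face is at box x = 6 mm
- hinge (a point): Middle of the hinge line of the drop-front, 30 mm above the dresser; axes as the box (x into the box, y along the hinge, z up)
- handle (a point): Middle of the bar of the brass bow handle on the free edge of the drop-front, in the plane of the panel: round bar 10 mm thick, 110 mm long, parallel to the hinge (y), 108 mm from the hinge line, with a 31 mm open gap between bar and panel edge; legs at y = -55 and +55 mm. z points from hinge to bar. Bar height over the dresser: 138 mm shut (clear above the box), 30 mm fully down
- mirror_center (a point): Centre (half-way up) of the folded travel mirror, a flat black plastic slab 120 mm long (x), 62 mm wide (y), 18 mm thick (z), 0.09 to 0.18 kg, with the glass on its +z face. It starts lying glass up in the copper tray, its x axis within 0.6 rad of the box's x axis
- tray: Rectangular copper-tone tray, fixed, 240 mm (x) by 180 mm (y), 14 mm high, walls and floor 4 mm thick. Origin at the centre of its underside. Tray and box may stand on either side
- bottle: Angular smoked bottle, 50 x 50 mm, 133 mm tall; origin at the centre of its underside. Bystander
- soap_dish: White ceramic soap dish, 125 (x) x 85 (y) x 24 mm; origin at the centre of its underside. Bystander
- tumbler: Blue ceramic tumbler, 72 mm across, 95 mm tall; origin at the centre of its underside. Bystander
Mind the look-alikes: they are no part of the job. There is more than one size of the box; the one meant has the size given above.

How it is judged:
By the outcome, as a careful person would: the job done as asked, in the order asked, and still so for the second after the job is handed in, with the robot touching nothing.
It also fails if it takes over 72 s, if anything falls off the work surface, if the arm or the gripper's body presses on something with over 40 N, if the wrist force passes 120 N, or if a joint passes its speed limit or range.

### The arm

A 6-joint arm with a two-finger parallel gripper is mounted at the origin on the work surface. World frame = base frame: x ahead of the robot, y to its left, z up, the work surface at z = 0. Lengths are in m, angles in rad, forces in N, time in s.
With the tool pointing down it reaches from about 0.3 to 0.775 m from the base axis. Payload 14.6 kg.
Tool frame: the origin (TCP) lies midway between the tips of the shut fingers; the grasp point (between the pads) lies 19 mm behind it (ctrl.hold_point_z is the distance from the TCP to the grasp point, in m); z points along the fingers, x is the direction in which the jaws open and shut, and the axes are right-handed (so a half turn about z gives the same grasp; the last joint's range is limited). The gripper opens to 94 mm and grips with 3 to 60 N. Pads are 16 mm wide; open, the fingers measure 119 mm over their backs; the gripper's body (75 mm by 177 mm) begins 78 mm behind the grasp point.
Start: joints at [1.228, 0.3, 1.521, -0, 1.321, -0.067], TCP at [0.15, 0.529, 0.205] pointing down, gripper open.
Joint ranges: [-3.03, 3.03], [-0.79, 2.21], [0.23, 2.52], [-1.04, 4.18], [0, 3.07], [-2.55, 2.55]. Speed limits (rad/s): [2.22, 2.22, 2.57, 3.14, 3.14, 3.14].

### API

Orientations are given as [roll, pitch, yaw] about the fixed x, y, z axes, in that order (R = Rz(yaw) Ry(pitch) Rx(roll)).
In Python, from station import ctrl, viewer, ticket, nets gives the robot as it stands.
- The arm moves only by the tool carry_out, never from a script. Its argument "commands" is one flat list of numbers, 7 for each row, row after row: the closure, from -1 (fully open) to 1 (shut), so that 0 is half open, then the shift along the world's x, y, z in cm, then the turn, a rotation vector about the world's x, y, z in rad. In form: [gripper, tx, ty, tz, ax, ay, az, gripper, tx, ty, tz, ax, ay, az, ...]. A call has 1 to 12 rows; each row is the pose to reach, as a shift and turn from the pose measured when the call began; what a row does not reach only later rows make up. A row lasts 1/12 s, in which the tool goes at most 41.7 mm and 7.16 degrees, less where a joint would pass 70% of its speed; a pose out of reach is approached as far as the arm can. A call with a gripper value outside its range is refused whole. The fingers move at their own pace and stop on an object; "force" is the grip in N (left out, the last holds). Time passes only in rows, so rows that repeat a pose let the fingers close. It gives the time, the measured TCP pose, the force and the opening at its end, in the units of the state.
- ctrl.get_obs(): the state, without advancing time (a new reading comes with each control period).
- viewer.camera(name): name is "scene" or "top"; returns (picture, depth): 400x640x3 uint8, blue, green, red; 400x640 float32, m along the optical axis (not along the pixel's ray), 0 where there is no reading.
- viewer.camera_info(name): a dict with "fx", "fy", "cx", "cy" (pixels), "R" (3x3) and "t" (3): a world point X has camera coordinates R X + t. Camera axes: x right, y down, z forward; pixel columns grow to the right and rows downward; lengths in m; the calibration is good to about 2 mm. A picture is of the moment at which its call begins. camera_info takes no time and is no camera call.
- ticket.hand_in(): hands the job in, once; it reports no verdict.
Trained networks look in the newest picture that a camera, given by its name, has taken for a name from the list of things; names that differ only in an ending like _2 or _b are one class to them, and where a whole thing is asked for, a point or a joint stands for the part that bears it (a point fixed in the world has none). Each returns a list of dicts, best first, with "confidence" (0 to 1); they miss things now and then, are a little off and sometimes report something else, mostly with a low value. They report only what shows in the picture. A call takes as long as a camera call. They do not tell look-alikes from the thing itself.
- nets.silhouettes(camera, thing): "region" (400x640 bool, what is visible of it) and "extent" ([left, top, right, bottom] in pixels, round what is visible of it).
The state is a dict: "time_s": time; "qpos": joint angles; "joint_vel": joint speeds; "tau": joint torques, N m; "ee_pos": TCP position; "eef_rot": TCP orientation; "force": force on the tool from outside, world axes, zero at the start; "moment": the same for the moment, N m; "grip_width": finger opening in m.
Only numpy, scipy, OpenCV 4.12 (cv2) and the standard library are available. Lean on these libraries where they do the work, as an engineer would, in place of code of your own. Each camera call takes 0.05 s, during which the arm holds its last target. There are 200 camera calls.

## Working session

There is one attempt and no reset: what is moved stays moved. The work goes in short steps, Python scripts to look and compute and a tool call to move; the robot and the scene stay as the last step left them, time stands still between calls to the robot, and variables do not carry over. Pictures are saved under pics/ and viewed, about 8 in all and at most 12, crops included, and the job is handed in when it is done.

Besides the shell and the picture viewer there is one more tool, called after "Request:" as name(argument=value, ...), one argument or row to a line, values as JSON. carry_out: Moves the arm, as the interface text tells. Its arguments: {"type":"object","properties":{"commands":{"type":"array","items":{"type":"number"}},"force":{"type":"number"}},"required":["commands"]}

```bash
ls; mkdir -p pics; cat > h.py <<'E'
import numpy as np, cv2
from station import ctrl, viewer, ticket, nets
def cloud(cam):
    im,d=viewer.camera(cam); c=viewer.camera_info(cam)
    v,u=np.mgrid[0:400,0:640]
    P=np.stack([(u-c['cx'])/c['fx']*d,(v-c['cy'])/c['fy']*d,d],-1)
    W=(P-np.array(c['t']))@np.array(c['R'])
    W[d==0]=np.nan
    return im,W
def proj(cam,X):
    c=viewer.camera_info(cam); p=np.atleast_2d(X)@np.array(c['R']).T+np.array(c['t'])
    return np.c_[p[:,0]/p[:,2]*c['fx']+c['cx'],p[:,1]/p[:,2]*c['fy']+c['cy']]
E
python3 - <<'E'
from h import *
print(ctrl.get_obs(), ctrl.hold_point_z)
ims=[]
for cam in ['top','scene']:
    im,W=cloud(cam); ims.append(im); cv2.imwrite(f'pics/{cam}0.png',im); np.save(f'{cam}0.npy',W)
    for th in ['box','mirror_center','tray','bottle','soap_dish','tumbler','handle','door']:
        for r in nets.silhouettes(cam,th):
            m=r['region']; q=W[m]; print(cam,th,round(r['confidence'],2),np.round(r['extent']),m.sum(),np.nanmedian(q,0).round(3),np.nanmax(q[:,2]).round(3) if len(q) else '')
E
```

```text
pics
{'time_s': 0.0, 'qpos': array([ 1.22841138e+00,  3.00469075e-01,  1.52157035e+00,  1.11254657e-05,
        1.32067793e+00, -6.66119414e-02]), 'joint_vel': array([-0.00011879, -0.00058319,  0.00242126,  0.00069413,  0.0013538 ,
       -0.00071867]), 'tau': array([-2.26513730e-03, -5.31800616e+01, -3.52731764e+01,  7.07883853e-02,
        2.44493445e-02, -5.24157784e-06]), 'ee_pos': array([0.14968133, 0.52897811, 0.20489198]), 'eef_rot': array([-3.14150704e+00,  1.12148956e-03,  1.29502061e+00]), 'force': array([-0.1037995 , -0.73140919, -0.35278184]), 'moment': array([-0.011838  ,  0.01000471,  0.03194395]), 'grip_width': 0.09399688304770226} 0.0188
top box 0.8 [350. 137. 404. 199.] 3399 [ 0.667 -0.176  0.102] 0.149
top box 0.78 [414. 133. 466. 183.] 2016 [ 0.712 -0.375  0.076] 0.112
top box 0.64 [411. 239. 454. 289.] 1976 [ 0.393 -0.327  0.076] 0.113
top box 0.17 [304. 143. 323. 169.] 402 [0.707 0.008 0.092] 0.144
top mirror_center 0.65 [238. 192. 263. 230.] 907 [0.566 0.205 0.021] 0.031
top mirror_center 0.26 [350. 138. 401. 202.] 3342 [ 0.666 -0.176  0.102] 0.149
top mirror_ce
[... 1499 characters left out ...]
87. 267.] 799 [ 0.734 -0.009  0.074] 0.137
scene soap_dish 0.73 [388. 145. 426. 165.] 674 [0.522 0.472 0.009] 0.031
scene soap_dish 0.66 [272. 224. 359. 320.] 5112 [ 0.691 -0.196  0.101] 0.146
scene tumbler 0.83 [165. 290. 202. 327.] 1061 [ 0.515 -0.466  0.065] 0.099
scene tumbler 0.67 [267. 221. 310. 280.] 927 [ 0.589 -0.175  0.094] 0.146
scene handle 0.89 [172. 222. 206. 252.] 331 [ 0.335 -0.329  0.075] 0.109
scene handle 0.85 [267. 225. 308. 279.] 838 [ 0.589 -0.179  0.094] 0.146
scene door 0.82 [172. 223. 206. 248.] 255 [ 0.335 -0.327  0.072] 0.107
scene door 0.79 [233. 298. 266. 335.] 557 [ 0.658 -0.388  0.074] 0.112
scene door 0.61 [267. 225. 311. 279.] 934 [ 0.589 -0.174  0.093] 0.146
```

```bash
python3 - <<'E'
from h import *
im=cv2.imread('pics/top0.png'); s=cv2.imread('pics/scene0.png')
a=cv2.resize(im[120:300,130:510],None,fx=2.1,fy=1.65)
b=cv2.resize(s[140:385,160:430],(400,290)); c=cv2.resize(s[215:325,260:365],(398,290))
cv2.imwrite('pics/v1.png',np.vstack([a,np.hstack([b,c])]) if a.shape[1]==798 else a)
W=np.load('top0.npy')
# box top edges
def rect(mask):
    q=W[mask][:,:2].astype(np.float32); return cv2.minAreaRect(q), len(q)
x,y,z=W[...,0],W[...,1],W[...,2]
near=(abs(x-.667)<.15)&(abs(y+.176)<.11)
print('top',rect(near&(z>.095)&(z<.108)))
print('handle',rect(near&(z>.125)), np.nanmax(z[near]))
q=W[near&(z>.125)]; print(np.nanmedian(q,0), np.percentile(q[:,2],[5,50,95]))
t=(abs(x-.6)<.16)&(abs(y-.205)<.14)
print('mirror',rect(t&(z>.016)&(z<.027)&(abs(x-.566)<.08)&(abs(y-.205)<.07)))
print('tray',rect(t&(z>.002)))
h=np.histogram(z[near],bins=np.arange(0,.16,.01)); print(h[0])
E
```

```text
top (((0.670630931854248, -0.1774854063987732), (0.15124815702438354, 0.1855417937040329), 88.0267105102539), 2375)
handle (((0.5790044069290161, -0.17404845356941223), (0.1174168735742569, 0.011236600577831268), 86.85189056396484), 133) 0.14928039715668937
[ 0.5783742  -0.17400453  0.14067809] [0.13543704 0.14067809 0.14601478]
mirror (((0.5686318874359131, 0.20634962618350983), (0.12224669754505157, 0.06254415959119797), 2.1185686588287354), 740)
tray (((0.6000040769577026, 0.2050771415233612), (0.31945574283599854, 0.2797932028770447), 0.10796649754047394), 4540)
[1480    3   49  447   70   25   19   18   83  496 1986   24    3   53
   77]
```

View pics/v1.png

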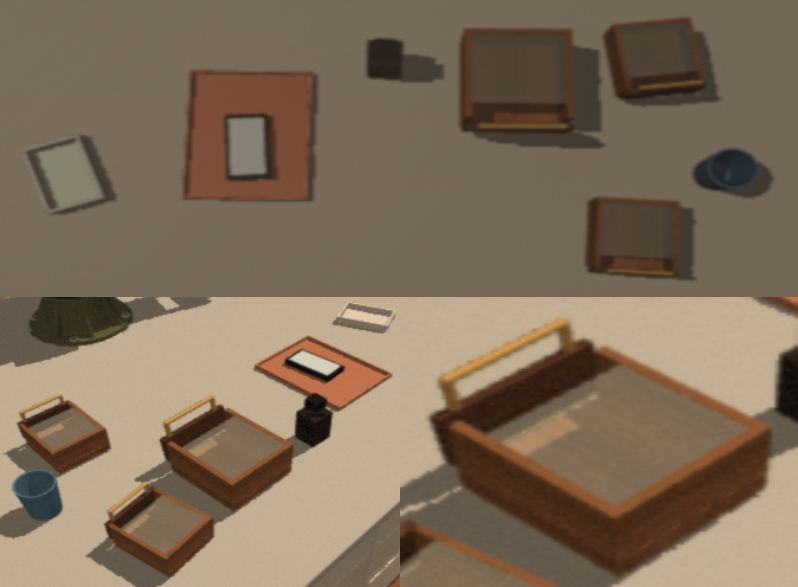

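The three boxes are at top-camera pixels (377,168), (440,158) and (432,264). The one at (377,168) measures 151 mm wide with its top at 102 mm, which matches the description. The other two are smaller, with tops at about 76 mm. The lower-right crop shows the first one with its door slightly ajar and its handle at scene pixels (267–310, 225–280). I'll refine its pose next.

```bash
cat >> h.py <<'E'
from scipy.optimize import least_squares
E
python3 - <<'E'
from h import *
S=np.load('scene0.npy'); T=np.load('top0.npy')
def line(q,name,ax):   # robust line: coordinate ax as function of the other
    o=1-ax; p=np.polyfit(q[:,o],q[:,ax],1)
    for _ in range(8):
        r=q[:,ax]-np.polyval(p,q[:,o]); k=abs(r-np.median(r))<.004; p=np.polyfit(q[k,o],q[k,ax],1)
    print(name,len(q),k.sum(),'slope',p[0].round(4),'at mid',np.polyval(p,[.68,-.177][o]).round(4)); return p
n=lambda P,xa,xb,ya,yb,za,zb:P[(P[...,0]>xa)&(P[...,0]<xb)&(P[...,1]>ya)&(P[...,1]<yb)&(P[...,2]>za)&(P[...,2]<zb)]
q=n(S,.745,.785,-.25,-.11,.015,.09); line(q,'back wall x',0)
q=n(S,.61,.75,-.275,-.235,.015,.09); line(q,'right wall y',1)
q=n(T,.60,.78,-.27,-.08,.097,.107)
from collections import defaultdict
# edges of top from top camera, by rows
for nm,P in(('top',T),('scene',S)):
    q=n(P,.60,.80,-.28,-.07,.096,.108)
    L=[];
    for a in np.arange(.61,.75,.01):
        k=q[abs(q[:,0]-a)<.005]; L.append((a,k[:,1].min(),k[:,1].max()))
    L=np.array(L); print(nm,'right',np.polyfit(L[:,0]-.68,L[:,1],1).round(4),'left',np.polyfit(L[:,0]-.68,L[:,2],1).round(4))
    B=np.array([(b,q[abs(q[:,1]-b)<.005][:,0].max()) for b in np.arange(-.24,-.11,.01)]); print('back',np.polyfit(B[:,0]+.177,B[:,1],1).round(4))
for nm,P in(('top',T),('scene',S)):
    q=n(P,.55,.61,-.24,-.11,.125,.16); p=np.polyfit(q[:,1]+.177,q[:,0],1); print(nm,'handle x',p.round(4),'y',q[:,1].min().round(3),q[:,1].max().round(3),'z',np.median(q[:,2]).round(4),len(q))
# mirror and tray in both
for nm,P in(('top',T),('scene',S)):
    q=n(P,.48,.66,.15,.26,.0175,.03); print(nm,'mirror',cv2.minAreaRect(q[:,:2].astype(np.float32)),np.median(q[:,2]))
E
```

```text
back wall x 668 668 slope 0.031 at mid 0.7604
right wall y 614 614 slope -0.0289 at mid -0.252
top right [-0.0224 -0.2522] left [-0.0289 -0.1042]
back [0.0206 0.7607]
scene right [-0.0349 -0.2536] left [-0.0371 -0.1018]
back [0.0319 0.7621]
top handle x [0.0265 0.5785] y -0.233 -0.115 z 0.1407 133
scene handle x [0.0255 0.5814] y -0.235 -0.115 z 0.1398 176
top mirror ((0.5689789056777954, 0.20598667860031128), (0.12009964138269424, 0.0617375411093235), 1.7960419654846191) 0.022003584455573655
scene mirror ((0.5710797309875488, 0.20688773691654205), (0.12224702537059784, 0.06687919050455093), 2.2712345123291016) 0.022085697105440782
```

Request:
carry_out(
  commands=[0.3, 42.9, -70.4, 2, 0, 0, -1.325, 0.3, 42.9, -70.4, 2, 0, 0, -1.325, 0.3, 42.9, -70.4, 2, 0, 0, -1.325, 0.3, 42.9, -70.4, 2, 0, 0, -1.325, 0.3, 42.9, -70.4, 2, 0, 0, -1.325, 0.3, 42.9, -70.4, 2, 0, 0, -1.325, 0.3, 42.9, -70.4, 2, 0, 0, -1.325, 0.3, 42.9, -70.4, 2, 0, 0, -1.325, 0.3, 42.9, -70.4, 2, 0, 0, -1.325, 0.3, 42.9, -70.4, 2, 0, 0, -1.325, 0.3, 42.9, -70.4, 2, 0, 0, -1.325, 0.3, 42.9, -70.4, 2, 0, 0, -1.325],
  force=15,
)

```text
time_s: 1.9
ee_pos: [0.4105, 0.1003, 0.218]
eef_rot: [-3.141, -0.001, -0.035]
force: [0.8, 1.4, 0.5]
grip_width: 0.0327
```

Request:
carry_out(
  commands=[0.3, 16.9, -27.5, -2, 0, 0, 0, 0.3, 16.9, -27.5, -2, 0, 0, 0, 0.3, 16.9, -27.5, -2, 0, 0, 0, 0.3, 16.9, -27.5, -2, 0, 0, 0, 0.3, 16.9, -27.5, -2, 0, 0, 0, 0.3, 16.9, -27.5, -2, 0, 0, 0, 0.3, 16.9, -27.5, -2, 0, 0, 0, 0.3, 16.9, -27.5, -2, 0, 0, 0, 0.3, 16.9, -27.5, -2, 0, 0, 0, 0.3, 16.9, -27.5, -2, 0, 0, 0],
)

```text
time_s: 2.73
ee_pos: [0.5795, -0.1758, 0.1969]
eef_rot: [-3.141, 0.001, -0.037]
force: [-1.2, -0.4, -0.3]
grip_width: 0.0329
```

Request:
carry_out(
  commands=[0.3, 0, 0, -3, 0, 0, 0, 0.3, 0, 0, -6, 0, 0, 0, 0.3, 0, 0, -7.8, 0, 0, 0, 0.3, 0, 0, -7.8, 0, 0, 0, 1, 0, 0, -7.8, 0, 0, 0, 1, 0, 0, -7.8, 0, 0, 0, 1, 0, 0, -7.8, 0, 0, 0, 1, 0, 0, -7.8, 0, 0, 0, 1, 0, 0, -7.8, 0, 0, 0, 1, 0, 0, -7.8, 0, 0, 0],
)

```text
time_s: 3.57
ee_pos: [0.58, -0.1758, 0.1204]
eef_rot: [-3.141, -0.001, -0.037]
force: [-3.0, 1.7, 7.5]
grip_width: 0.0095
```

Request:
carry_out(
  commands=[1, -0.9, 0, -0.15, 0, 0, 0, 1, -1.9, 0.1, -0.4, 0, 0, 0, 1, -2.7, 0.1, -0.7, 0, 0, 0, 1, -3.4, 0.1, -1.0, 0, 0, 0, 1, -4.1, 0.1, -1.4, 0, 0, 0, 1, -4.8, 0.1, -1.8, 0, 0, 0, 1, -5.4, 0.2, -2.3, 0, 0, 0, 1, -6.1, 0.2, -2.8, 0, 0, 0, 1, -6.1, 0.2, -2.8, 0, 0, 0],
)

```text
time_s: 4.32
ee_pos: [0.5174, -0.1739, 0.0911]
eef_rot: [-3.141, 0.001, -0.037]
force: [0.7, -0.2, -1.5]
grip_width: 0.0092
```

Request:
carry_out(
  commands=[1, -0.6, 0, -0.6, 0, 0, 0, 1, -1.1, 0, -1.2, 0, 0, 0, 1, -2.0, 0.1, -2.55, 0, 0, 0, 1, -2.7, 0.1, -4.0, 0, 0, 0, 1, -3.15, 0.1, -5.55, 0, 0, 0, 1, -3.4, 0.1, -7.1, 0, 0, 0, 1, -3.4, 0.1, -7.9, 0, 0, 0, 1, -3.4, 0.1, -8.2, 0, 0, 0, 1, -3.4, 0.1, -8.2, 0, 0, 0],
)

```text
time_s: 5.07
ee_pos: [0.484, -0.1733, 0.0094]
eef_rot: [3.141, -0.001, -0.037]
force: [3.9, -0.3, 4.7]
grip_width: 0.0097
```

Request:
carry_out(
  commands=[0.4, 0, 0, 0, 0, 0, 0, 0.4, 0, 0, 0, 0, 0, 0, 0.4, 0, 0, 3, 0, 0, 0, 0.4, 0, 0, 7, 0, 0, 0, -0.8, 0, 0, 11, 0, 0, 0, -0.8, 2, 5, 14, 0, 0, 1.61, -0.8, 8.6, 38, 14, 0, 0, 1.61, -0.8, 8.6, 38, 14, 0, 0, 1.61, -0.8, 8.6, 38, 14, 0, 0, 1.61, -0.8, 8.6, 38, 14, 0, 0, 1.61, -0.8, 8.6, 38, 14, 0, 0, 1.61, -0.8, 8.6, 38, 14, 0, 0, 1.61],
)

```text
time_s: 6.07
ee_pos: [0.5483, 0.1069, 0.1461]
eef_rot: [3.141, -0.0, 0.844]
force: [1.2, -0.2, 0.9]
grip_width: 0.0782
```

```bash
python3 - <<'E'
from h import *
T,P=cloud('top'); s,S=cloud('scene')
n=lambda P,xa,xb,ya,yb,za,zb:P[(P[...,0]>xa)&(P[...,0]<xb)&(P[...,1]>ya)&(P[...,1]<yb)&(P[...,2]>za)&(P[...,2]<zb)]
for W in (P,S):
    q=n(W,.53,.58,-.24,-.11,.015,.08); A=np.c_[q[:,0]-.555,q[:,1]+.175,np.ones(len(q))]; print('panel',np.linalg.lstsq(A,q[:,2],rcond=None)[0].round(4),len(q))
    q=n(W,.47,.50,-.225,-.125,.02,.06); print('bar',np.median(q,0) if len(q) else 0,len(q))
    q=n(W,.48,.66,.15,.26,.0175,.027); print('mirror',cv2.minAreaRect(q[:,:2].astype(np.float32)) if len(q)>5 else 0)
cv2.imwrite('pics/v2.png',cv2.resize(s[140:385,160:430],(660,599)))
print(ctrl.get_obs()['ee_pos'],ctrl.get_obs()['eef_rot'])
E
```

```text
panel [-0.0017 -0.0008  0.0354] 712
bar [ 0.48459254 -0.17514805  0.03276976] 133
mirror ((0.5679334402084351, 0.20610558986663818), (0.1172819659113884, 0.0615212582051754), 1.5748529434204102)
panel [ 0.0139 -0.0067  0.0357] 551
bar [ 0.48659022 -0.1767621   0.03264405] 109
mirror ((0.5562571287155151, 0.20723703503608704), (0.06797364354133606, 0.15167300403118134), 88.93135070800781)
[0.54859114 0.10965003 0.14588695] [-3.14138241e+00 -9.30635606e-04  8.47738820e-01]
```

Request:
carry_out(
  commands=[-0.8, 2, 9.7, -4, 0, 0, 0.756, -0.8, 2, 9.7, -4, 0, 0, 0.756, -0.8, 2, 9.7, -6, 0, 0, 0.756, -0.8, 2, 9.7, -8, 0, 0, 0.756, -0.8, 2, 9.7, -9, 0, 0, 0.756, -0.8, 2, 9.7, -10, 0, 0, 0.756, -0.8, 2, 9.7, -10, 0, 0, 0.756, -0.8, 2, 9.7, -12, 0, 0, 0.756, -0.8, 2, 9.7, -13.7, 0, 0, 0.756, -0.8, 2, 9.7, -13.7, 0, 0, 0.756],
)

```text
time_s: 7.0
ee_pos: [0.5671, 0.2055, 0.0062]
eef_rot: [-3.137, 0.0, 1.599]
force: [-0.8, 1.0, -0.9]
grip_width: 0.0846
```

Request:
carry_out(
  commands=[0.6, 0, 0, 0.2, 0, 0, 0, 0.6, 0, 0, 0.2, 0, 0, 0, 0.6, 0, 0, 0.2, 0, 0, 0, 0.6, 0, 0, 0.2, 0, 0, 0, 0.6, 0, 0, 0.2, 0, 0, 0, 0.6, 0, 0, 0.2, 0, 0, 0, 0.6, 0, 0, 3, 0, 0, 0, 0.6, 0, 0, 6, 0, 0, 0, 0.6, 0, 0, 9, 0, 0, 0, 0.6, 0, 0, 12, 0, 0, 0, 0.6, 0, 0, 14, 0, 0, 0],
  force=30,
)

```text
time_s: 7.92
ee_pos: [0.5676, 0.2057, 0.1496]
eef_rot: [-3.14, -0.0, 1.599]
force: [-0.4, -0.5, -0.8]
grip_width: 0.0617
```

Request:
carry_out(
  commands=[0.6, -1, -2, 0, 0, 0, 0, 0.6, -1, -5, 0, 0, 0, -0.03, 0.6, -1, -9, 0, 0, 0, -0.058, 0.6, -1, -13, 0, 0, 0, -0.058, 0.6, -1, -17, 0, 0, 0, -0.058, 0.6, -1, -21, 0, 0, 0, -0.058, 0.6, -1, -25, 0, 0, 0, -0.058, 0.6, -1, -29, 0, 0, 0, -0.058, 0.6, -1, -33, 0, 0, 0, -0.058, 0.6, -1, -36, 0, 0, 0, -0.058, 0.6, -1, -38, 0, 0, 0, -0.058, 0.6, -1, -38, 0, 0, 0, -0.058],
)

```text
time_s: 8.92
ee_pos: [0.5571, -0.1778, 0.1496]
eef_rot: [-3.14, 0.0, 1.537]
force: [-0.2, -1.1, -0.7]
grip_width: 0.0617
```

```bash
python3 - <<'E'
from h import *
T,P=cloud('top'); s,S=cloud('scene')
for W,nm in((P,'top'),(S,'scene')):
    x,y,z=W[...,0],W[...,1],W[...,2]
    q=W[(abs(y+.174)<.028)&(x>.585)&(x<.66)&(z>.12)&(z<.19)]
    if len(q)>20: print(nm,len(q),'lead',q[:,0].max(),'z vs x',np.polyfit(q[:,0]-.6,q[:,2],1).round(4), q[:,1].min(),q[:,1].max())
cv2.imwrite('pics/v2.png',np.hstack([cv2.resize(T[100:240,310:450],(400,400)),cv2.resize(s[200:330,250:380],(400,400))]))
print(ctrl.get_obs()['ee_pos'],ctrl.get_obs()['eef_rot'])
E
```

```text
scene 276 lead 0.6216989182374602 z vs x [-0.2145  0.1616] -0.20159166987771907 -0.14625495088291351
[ 0.55734947 -0.17452313  0.14955064] [-3.13972151e+00 -6.29569391e-04  1.53955880e+00]
```

View pics/v2.png

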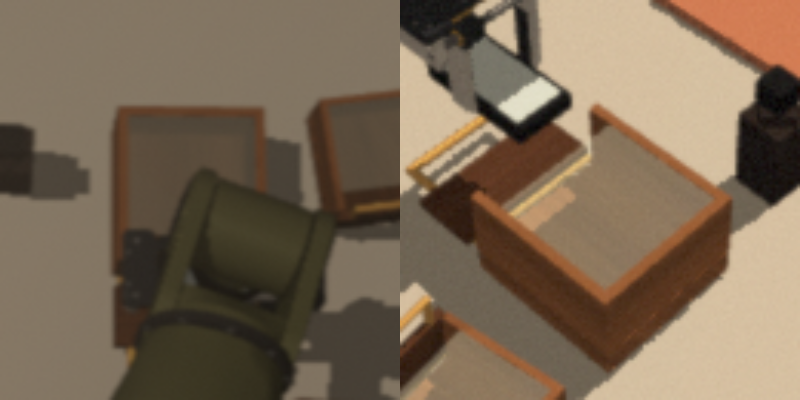

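Request:
carry_out(
  commands=[0.6, -0.9, 0, 0, 0, 0, 0, 0.6, -0.9, 0, -3, 0, 0, 0, 0.6, -0.9, 0, -6, 0, 0, 0, 0.6, -0.9, 0, -8, 0, 0, 0, 0.6, -0.9, 0, -9.5, 0, 0, 0, 0.6, -0.9, 0, -10.3, 0, 0, 0, 0.6, -0.9, 0, -10.6, 0, 0, 0],
)

```text
time_s: 9.6
ee_pos: [0.548, -0.1733, 0.0426]
eef_rot: [-3.138, -0.001, 1.541]
force: [0.5, -0.6, -1.2]
grip_width: 0.0617
```

Request:
carry_out(
  commands=[0.6, 1, 0, 0, 0, 0, 0, 0.6, 2, -0.1, 0, 0, 0, 0, 0.6, 3, -0.1, 0, 0, 0, 0, 0.6, 4, -0.1, 0, 0, 0, 0, 0.6, 5, -0.2, 0, 0, 0, 0, 0.6, 5.9, -0.2, 0, 0, 0, 0, 0.6, 5.9, -0.2, 0, 0, 0, 0, 0.6, 5.9, -0.2, -0.2, 0, 0, 0, 0.6, 5.9, -0.2, -0.2, 0, 0, 0],
)

```text
time_s: 10.35
ee_pos: [0.6074, -0.1749, 0.0413]
eef_rot: [-3.14, -0.001, 1.541]
force: [1.1, 0.9, 1.6]
grip_width: 0.0616
```

Request:
carry_out(
  commands=[-0.6, 0, 0, 0, 0, 0, 0, -0.6, 0, 0, 0, 0, 0, 0, -0.6, 0, 0, 0, 0, 0, 0, -0.6, -1.5, 0, 0, 0, 0, 0, -0.6, -3, 0.1, 0, 0, 0, 0, -0.6, -4.5, 0.1, 0, 0, 0, 0, -0.6, -5.1, 0.1, 0, 0, 0, 0, 0.6, -5.1, 0.1, -0.1, 0, 0, 0, 0.6, -5.1, 0.1, -0.1, 0, 0, 0, 0.6, -5.1, 0.1, -0.1, 0, 0, 0, 0.6, -5.1, 0.1, -0.1, 0, 0, 0],
)

```text
time_s: 11.27
ee_pos: [0.5569, -0.174, 0.0404]
eef_rot: [-3.14, -0.001, 1.541]
force: [-0.8, -0.8, 1.9]
grip_width: 0.0617
```

```bash
python3 - <<'E'
from h import *
T,P=cloud('top'); s,S=cloud('scene')
cv2.imwrite('pics/v3.png',np.hstack([cv2.resize(T[100:240,310:450],(400,400)),cv2.resize(s[200:330,250:380],(400,400))]))
E
```

```text
(no output)
```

View pics/v3.png

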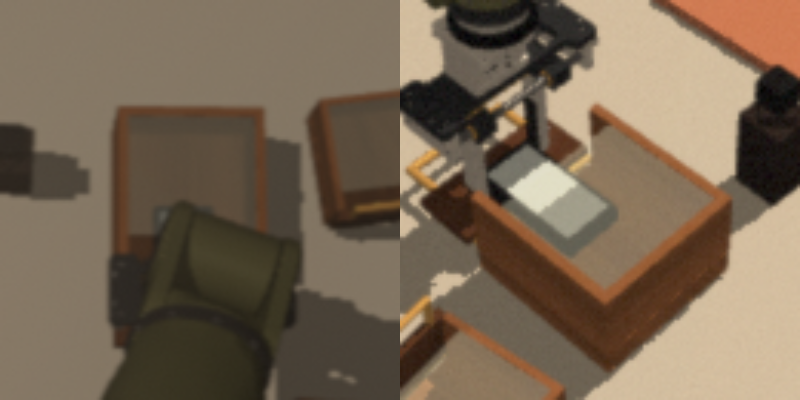

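The mirror is flat under the clear top at (550,195) in the right half. The fingers hold its trailing end at (500,165). I'll slide it in.

Request:
carry_out(
  commands=[0.6, 0.8, 0, 0, 0, 0, 0, 0.6, 1.6, 0, 0, 0, 0, 0, 0.6, 2.4, -0.1, 0, 0, 0, 0, 0.6, 3.2, -0.1, 0, 0, 0, 0, 0.6, 4, -0.1, 0, 0, 0, 0, 0.6, 4.8, -0.1, 0, 0, 0, 0, 0.6, 5.5, -0.2, 0, 0, 0, 0, 0.6, 5.7, -0.2, 0, 0, 0, 0, 0.6, 5.7, -0.2, 0, 0, 0, 0, 0.6, 5.7, -0.2, 0, 0, 0, 0],
)

```text
time_s: 12.2
ee_pos: [0.6139, -0.176, 0.0403]
eef_rot: [-3.14, -0.001, 1.541]
force: [-0.1, 0.0, -0.7]
grip_width: 0.0617
```

Request:
carry_out(
  commands=[-0.5, 0, 0, 0, 0, 0, 0, -0.5, 0, 0, 0, 0, 0, 0, -0.5, 0, 0, 0, 0, 0, 0, -0.5, 0, 0, 3, 0, 0, 0, -0.5, 0, 0, 6, 0, 0, 0, -0.5, -1, 0, 9, 0, 0, 0, 1, -4, 0.1, 9, 0, 0, 0, 1, -8, 0.1, 9, 0, 0, 0, 1, -8, 0.1, 9, 0, 0, 0, 1, -8, 0.1, 9, 0, 0, 0],
)

```text
time_s: 13.03
ee_pos: [0.5326, -0.175, 0.1307]
eef_rot: [-3.14, -0.001, 1.54]
force: [0.5, -0.2, 0.8]
grip_width: 0.047
```

```bash
python3 - <<'E'
from h import *
T,P=cloud('top'); s,S=cloud('scene')
cv2.imwrite('pics/v4.png',np.hstack([cv2.resize(T[100:240,310:450],(400,400)),cv2.resize(s[200:330,250:380],(400,400))]))
# overlay-free numeric: dark/bright rows of mirror seen via scene: print points in the box
for W,nm in((P,'top'),(S,'scene')):
    x,y,z=W[...,0],W[...,1],W[...,2]
    q=W[(abs(y+.176)<.025)&(x>.56)&(x<.628)&(z>.03)&(z<.07)]
    k=q[q[:,2]>.046]; print(nm,len(q),len(k),k[:,0].min() if len(k) else '')
O=np.array([.593,-.175,0]);ex=np.array([1,-.03,0])
for bx in(0,.008,.011,.02,.034): print(bx,proj('scene',O+ex*bx+[0,0,.053]).round(1),proj('top',O+ex*bx+[0,0,.053]).round(1))
E
```

```text
top 17 16 0.6096315038948602
scene 101 0 
0 [[292.7 259. ]] [[374.2 196.4]]
0.008 [[294.7 260.5]] [[374.2 193.8]]
0.011 [[295.4 261.1]] [[374.2 192.8]]
0.02 [[297.7 262.8]] [[374.2 189.8]]
0.034 [[301.2 265.6]] [[374.2 185.2]]
```

View pics/v4.png

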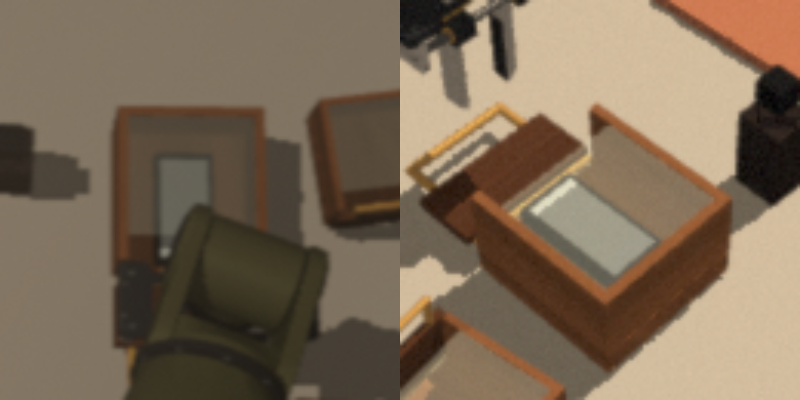

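The mirror lies inside, glass up, at (590,228) in the right half. I'll nudge it about 1 cm deeper so the door has clearance.

Request:
carry_out(
  commands=[1, 3, 0, 0, 0, 0, 0, 1, 5.1, 0, -1, 0, 0, 0, 1, 5.1, 0, -3, 0, 0, 0, 1, 5.1, 0, -6, 0, 0, 0, 1, 5.1, 0, -8.3, 0, 0, 0, 1, 5.1, 0, -8.7, 0, 0, 0, 1, 5.6, 0, -8.7, 0, 0, 0, 1, 6.2, -0.1, -8.7, 0, 0, 0, 1, 6.8, -0.1, -8.7, 0, 0, 0, 1, 7.4, -0.1, -8.7, 0, 0, 0, 1, 7.4, -0.1, -8.7, 0, 0, 0, 1, 7.4, -0.1, -8.7, 0, 0, 0],
)

```text
time_s: 14.13
ee_pos: [0.6093, -0.1763, 0.0446]
eef_rot: [3.14, -0.0, 1.541]
force: [-0.0, 0.4, 0.0]
grip_width: 0.0006
```

Request:
carry_out(
  commands=[1, -1, 0, 0, 0, 0, 0, 1, -1, 0, 3, 0, 0, 0, 1, -1, 0, 7, 0, 0, 0, 1, -3, 0, 10, 0, 0, -0.1, 0.4, -12.4, 0.3, 11, 0, 0, -1.571, 0.4, -12.4, 0.3, 11, 0, 0, -1.571, 0.4, -12.4, 0.3, 11, 0, 0, -1.571, 0.4, -12.4, 0.3, 11, 0, 0, -1.571, 0.4, -12.4, 0.3, 11, 0, 0, -1.571, 0.4, -12.4, 0.3, 11, 0, 0, -1.571, 0.4, -12.4, 0.3, 11, 0, 0, -1.571, 0.4, -12.4, 0.3, 11, 0, 0, -1.571],
)

```text
time_s: 15.13
ee_pos: [0.4852, -0.1733, 0.155]
eef_rot: [3.14, -0.0, 0.435]
force: [0.6, -0.1, 0.3]
grip_width: 0.0285
```

```bash
python3 - <<'E'
from h import *
s,S=cloud('scene')
cv2.imwrite('pics/v5.png',cv2.resize(s[220:320,250:380],(650,500),interpolation=cv2.INTER_CUBIC))
O=np.array([.593,-.175,0]);ex=np.array([1,-.03,0]);ey=np.array([.03,1,0])
for bx in(.008,.02): print(bx,[((proj('scene',O+ex*bx+ey*by+[0,0,.053])-[250,220])*5).round(0) for by in(-.031,.031)])
print(ctrl.get_obs()['ee_pos'],ctrl.get_obs()['eef_rot'])
E
```

```text
0.008 [array([[181., 234.]]), array([[264., 171.]])]
0.02 [array([[196., 246.]]), array([[279., 183.]])]
[ 0.48525489 -0.17328786  0.15498082] [ 3.13958546e+00 -5.26063018e-04  4.25228672e-01]
```

View pics/v5.png

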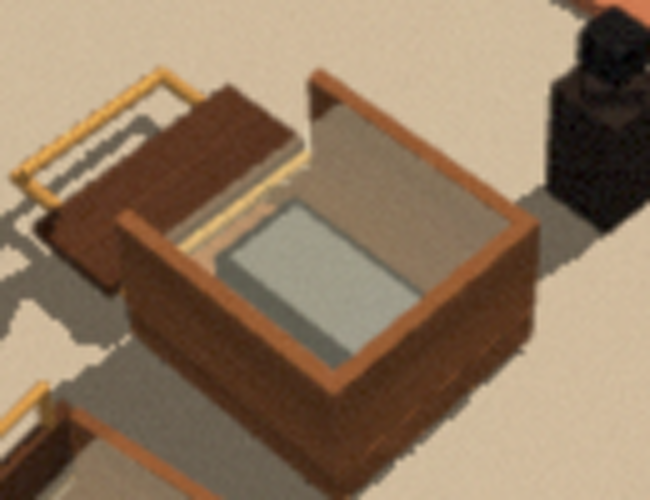

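The mirror's near corners, at (215,258) and (293,200), are past the projected box x = 20 mm line, so it is well inside. Next I'll grip the handle.

Request:
carry_out(
  commands=[0.4, 0, 0, -1, 0, 0, -0.46, 0.4, 0, 0, -2, 0, 0, -0.46, 0.4, 0, 0, -3, 0, 0, -0.46, 0.4, 0, 0, -5, 0, 0, -0.46, 0.4, 0, 0, -8, 0, 0, -0.46, 0.4, 0, 0, -11, 0, 0, -0.46, 0.4, 0, 0, -13, 0, 0, -0.46, 0.4, 0, 0, -14.4, 0, 0, -0.46, 1, 0, 0, -14.4, 0, 0, -0.46, 1, 0, 0, -14.4, 0, 0, -0.46, 1, 0, 0, -14.4, 0, 0, -0.46, 1, 0, 0, -14.4, 0, 0, -0.46],
  force=15,
)

```text
time_s: 16.18
ee_pos: [0.4841, -0.1734, 0.0118]
eef_rot: [3.14, 0.002, -0.033]
force: [-13.4, 0.5, 3.6]
grip_width: 0.0095
```

Request:
carry_out(
  commands=[1, 0.1, 0, 0.6, 0, 0, 0, 1, 0.2, 0, 1.3, 0, 0, 0, 1, 0.4, 0, 2.3, 0, 0, 0, 1, 0.6, 0, 3.1, 0, 0, 0, 1, 0.8, 0, 3.9, 0, 0, 0, 1, 1.2, 0, 4.7, 0, 0, 0, 1, 1.5, 0, 5.4, 0, 0, 0, 1, 2.0, -0.1, 6.1, 0, 0, 0, 1, 2.4, -0.1, 6.7, 0, 0, 0, 1, 3.0, -0.1, 7.3, 0, 0, 0, 1, 3.5, -0.1, 7.9, 0, 0, 0, 1, 3.5, -0.1, 7.9, 0, 0, 0],
)

```text
time_s: 17.18
ee_pos: [0.5186, -0.1746, 0.0942]
eef_rot: [3.139, 0.003, -0.032]
force: [-21.9, 1.0, 24.4]
grip_width: 0.0094
```

Request:
carry_out(
  commands=[1, 0.5, 0, 0.4, 0, 0, 0, 1, 1.0, 0, 0.8, 0, 0, 0, 1, 1.7, -0.1, 1.2, 0, 0, 0, 1, 2.4, -0.1, 1.6, 0, 0, 0, 1, 3.2, -0.1, 1.9, 0, 0, 0, 1, 4.0, -0.1, 2.2, 0, 0, 0, 1, 4.8, -0.2, 2.4, 0, 0, 0, 1, 5.6, -0.2, 2.5, 0, 0, 0, 1, 6.4, -0.2, 2.6, 0, 0, 0, 1, 6.8, -0.2, 2.65, 0, 0, 0, 1, 6.8, -0.2, 2.65, 0, 0, 0],
)

```text
time_s: 18.1
ee_pos: [0.5878, -0.177, 0.1222]
eef_rot: [3.138, 0.001, -0.032]
force: [-0.6, -1.9, 7.7]
grip_width: 0.0095
```

Now press it shut against the stop.

Request:
carry_out(
  commands=[1, 0.3, 0, 0, 0, 0, 0, 1, 0.6, 0, 0, 0, 0, 0, 1, 0.8, 0, 0, 0, 0, 0, 1, 1.0, 0, 0, 0, 0, 0, 1, 1.0, 0, 0, 0, 0, 0],
)

```text
time_s: 18.52
ee_pos: [0.5949, -0.1772, 0.1224]
eef_rot: [3.138, 0.009, -0.032]
force: [-30.4, -0.3, 15.3]
grip_width: 0.0142
```

Request:
carry_out(
  commands=[0.3, 0, 0, 0, 0, 0, 0, 0.3, 0, 0, 0, 0, 0, 0, 0.3, 0, 0, 0, 0, 0, 0, 0.3, 0, 0, 3, 0, 0, 0, 0.3, 0, 0, 7, 0, 0, 0, 0.3, -4, 0, 10, 0, 0, 0, 0.3, -8, 4, 10, 0, 0, 0, 0.3, -12, 8, 10, 0, 0, 0, 0.3, -16, 12, 10, 0, 0, 0, 0.3, -18, 16, 10, 0, 0, 0, 0.3, -18, 20, 10, 0, 0, 0, 0.3, -18, 20, 10, 0, 0, 0],
)

```text
time_s: 19.52
ee_pos: [0.4151, 0.0207, 0.2229]
eef_rot: [3.138, 0.007, -0.033]
force: [1.2, -0.2, 0.6]
grip_width: 0.0326
```

```bash
python3 - <<'E'
from h import *
T,P=cloud('top'); s,S=cloud('scene')
cv2.imwrite('pics/v6.png',np.hstack([cv2.resize(T[100:240,310:450],(400,400)),cv2.resize(s[200:330,250:380],(400,400))]))
n=lambda P,xa,xb,ya,yb,za,zb:P[(P[...,0]>xa)&(P[...,0]<xb)&(P[...,1]>ya)&(P[...,1]<yb)&(P[...,2]>za)&(P[...,2]<zb)]
for nm,W in(('top',P),('scene',S)):
    q=n(W,.55,.63,-.24,-.11,.125,.16); p=np.polyfit(q[:,1]+.175,q[:,0],1); print(nm,'handle x',p.round(4),'z',np.median(q[:,2]).round(4),len(q))
    q=n(W,.575,.61,-.235,-.115,.06,.106)
    print('panel x by z',[(zz,np.median(q[abs(q[:,2]-zz)<.006][:,0]).round(4)) for zz in(.07,.08,.09,.1)])
for cam,W in(('top',P),('scene',S)):
    for th in('bottle','soap_dish','tumbler'):
        r=nets.silhouettes(cam,th)
        if r: print(cam,th,np.round(r[0]['extent']),np.nanmedian(W[r[0]['region']],0).round(3))
o=ctrl.get_obs();print(o['ee_pos'],o['force'],o['time_s'])
E
```

```text
top handle x [0.0256 0.5918] z 0.1416 144
panel x by z [(0.07, np.float64(0.5875)), (0.08, np.float64(0.5868)), (0.09, np.float64(0.5877)), (0.1, np.float64(0.5902))]
scene handle x [0.0264 0.5946] z 0.1408 177
panel x by z [(0.07, np.float64(0.5986)), (0.08, np.float64(0.5986)), (0.09, np.float64(0.5982)), (0.1, np.float64(0.596))]
top bottle [302. 143. 322. 170.] [0.707 0.008 0.091]
top soap_dish [143. 203. 181. 249.] [0.522 0.469 0.007]
top tumbler [459. 209. 490. 237.] [ 0.509 -0.478  0.053]
scene bottle [356. 219. 384. 266.] [ 0.733 -0.008  0.072]
scene soap_dish [386. 144. 427. 168.] [0.525 0.472 0.009]
scene tumbler [168. 287. 203. 328.] [ 0.515 -0.466  0.064]
[0.41661168 0.0185318  0.22226077] [ 0.85082959 -0.48499482  0.2053917 ] 19.9167
```

View pics/v6.png

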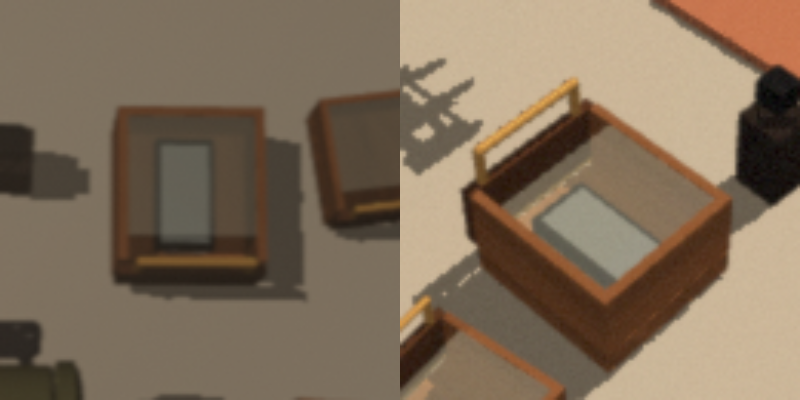

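The door looks shut, and the bar and panel measure vertical to about 1–2 mm. Releasing the grip may have eased it slightly, so I'll give it one gentle push from outside with closed fingers.

Request:
carry_out(
  commands=[1, 12.5, -19.4, -1, 0, 0, 0, 1, 12.5, -19.4, -1, 0, 0, 0, 1, 12.5, -19.4, -1, 0, 0, 0, 1, 12.5, -19.4, -1, 0, 0, 0, 1, 12.5, -19.4, -1, 0, 0, 0, 1, 12.5, -19.4, -1, 0, 0, 0, 1, 12.5, -19.4, -1, 0, 0, 0, 1, 12.5, -19.4, -4, 0, 0, 0, 1, 12.5, -19.4, -8, 0, 0, 0, 1, 12.5, -19.4, -10.2, 0, 0, 0, 1, 12.5, -19.4, -10.2, 0, 0, 0],
)

```text
time_s: 20.83
ee_pos: [0.5391, -0.1753, 0.1153]
eef_rot: [3.141, 0.017, -0.035]
force: [-0.1, 0.3, -0.4]
grip_width: 0.0005
```

Request:
carry_out(
  commands=[1, 0.5, 0, 0, 0, 0, 0, 1, 1.0, 0, 0, 0, 0, 0, 1, 1.5, 0, 0, 0, 0, 0, 1, 2.0, 0, 0, 0, 0, 0, 1, 2.5, 0, 0, 0, 0, 0, 1, 2.8, 0, 0, 0, 0, 0, 1, 3.1, 0, 0, 0, 0, 0, 1, 3.4, 0, 0, 0, 0, 0, 1, 3.4, 0, 0, 0, 0, 0],
)

```text
time_s: 21.58
ee_pos: [0.5736, -0.1752, 0.1153]
eef_rot: [3.141, 0.016, -0.035]
force: [-0.0, 0.3, -0.4]
grip_width: 0.0003
```

Request:
carry_out(
  commands=[1, 0.3, 0, 0, 0, 0, 0, 1, 0.6, 0, 0, 0, 0, 0, 1, 0.8, 0, 0, 0, 0, 0, 1, 0.8, 0, 0, 0, 0, 0],
)

```text
time_s: 21.92
ee_pos: [0.5753, -0.1752, 0.1151]
eef_rot: [-3.141, 0.034, -0.035]
force: [-56.1, 4.0, 26.9]
grip_width: 0.0005
```

The push met firm resistance at once (56 N within 1–2 mm), so the door is at its stop. Backing off.

Request:
carry_out(
  commands=[1, -1, 0, 0, 0, 0, 0, 1, -4, 0, 0, 0, 0, 0, 1, -7, 0, 4, 0, 0, 0, 1, -10, 4, 8, 0, 0, 0, 1, -14, 8, 10, 0, 0, 0, 1, -16, 12, 10, 0, 0, 0, 1, -16, 16, 10, 0, 0, 0, 1, -16, 18, 10, 0, 0, 0, 1, -16, 18, 10, 0, 0, 0],
)

```text
time_s: 22.67
ee_pos: [0.4141, 0.0078, 0.2162]
eef_rot: [-3.14, 0.032, -0.034]
force: [1.0, 0.4, -0.4]
grip_width: 0.0002
```

```bash
python3 - <<'E'
from h import *
T,P=cloud('top'); s,S=cloud('scene')
n=lambda P,xa,xb,ya,yb,za,zb:P[(P[...,0]>xa)&(P[...,0]<xb)&(P[...,1]>ya)&(P[...,1]<yb)&(P[...,2]>za)&(P[...,2]<zb)]
for nm,W in(('top',P),('scene',S)):
    q=n(W,.55,.63,-.24,-.11,.125,.16); print(nm,'handle',np.polyfit(q[:,1]+.175,q[:,0],1).round(4),len(q))
q=n(S,.575,.61,-.235,-.115,.06,.106); print([(zz,np.median(q[abs(q[:,2]-zz)<.006][:,0]).round(4)) for zz in(.07,.08,.09)])
o=ctrl.get_obs();print(o['ee_pos'],o['force'],o['time_s'])
cv2.imwrite('pics/v7.png',s); print(ticket.hand_in())
E
```

```text
top handle [0.0277 0.5919] 145
scene handle [0.0304 0.5946] 178
[(0.07, np.float64(0.5984)), (0.08, np.float64(0.5984)), (0.09, np.float64(0.5985))]
[0.41487356 0.00682283 0.21583996] [0.46858976 0.18325402 0.57780988] 22.7667
the job is handed in; nothing more can be done
None
```

The mirror is in the 150 mm box, glass side up, and the front is shut. I handed the job in at about 23 s, with the arm clear of everything.

- **Order of work:** I pulled the front down by its handle and measured it flat. I set the mirror on it and slid it in, regripping the trailing end partway. A further nudge put that end more than 20 mm past the front, and then I swung the front back up.
- **Shut check:** A final outside push on the handle met firm resistance (56 N) within 1–2 mm. After I backed off, the inner face of the panel measured vertical to within 0.1 mm over the heights checked. The two cameras put the handle bar 2.7 mm apart (x = 0.592 and 0.595 m), close to the calibration error. Their average is on the hinge line.
- **Bystanders:** Before the last push, the bottle, soap dish and tumbler all measured within about 3 mm of where they started. I did not measure them again, but that push was not near any of them.
- **Forces:** While I swung the front up, the wrist force rose to about 33 N because my planned arc was slightly too tight, so I widened it. The highest reading was about 62 N at the wrist, in the last push, against the 120 N limit.

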